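Pack the sample tin and hold its lid ready above it

ROBOT

A 7-joint arm with a two-finger parallel gripper is mounted at the origin on a cart in front of the work surface, level with it; the furniture and walls round the work are solid. World frame = base frame: x ahead of the robot, y to its left, z up, the work surface at z = 0. Lengths are in m, angles in rad, forces in N, time in s.
With the tool pointing down it reaches from about 0.4 to 0.9 m from the base axis. Payload 5.5 kg.
Tool frame: the origin (TCP) lies midway between the tips of the shut fingers; the grasp point (between the pads) lies 19 mm behind it; z points along the fingers, y is the line along which they close (so a half turn about z gives the same grasp; the last joint's range is limited). The gripper opens to 92 mm and grips with 3 to 60 N. Pads are 19 mm wide; open, the fingers measure 130 mm over their backs; the gripper's body (75 mm by 190 mm) begins 47 mm behind the grasp point.
Start: joints at [-1.057, 0.501, -0.427, 1.55, 0.221, 1.138, -0.21], TCP at [0.161, 0.63, 0.227] pointing down, gripper open.
Joint ranges: [-2.88, 2.88], [-0.31, 2.03], [-1.54, 1.56], [0.2, 2.42], [-1.41, 4.55], [0.19, 2.02], [-2.57, 2.57]. Speed limits (rad/s): [2.57, 2.57, 3.14, 3.14, 3.14, 3.14, 3.14].

INTERFACE

Orientations are given as a unit quaternion [x, y, z, w].
In Python, from workcell import read_state, read_camera, close_job gives the robot as it stands.
- The arm moves only by the tool servo_tool, never from a script. Its argument "rows" is a list of rows, each a list of 3 entries, a list of its own where there are three numbers: the opening, from 0 (shut) to 1 (fully open), then the shift along the tool's x, y, z in m, then the turn, a rotation vector about the tool's x, y, z in degrees. In form: [[claw, [tx, ty, tz], [wx, wy, wz]], ...]. A call has 1 to 10 rows; each row shifts and turns the commanded pose from where the row before left it, along the tool's axes as they then stand; what a row does not reach is not made up. A row lasts 1/12 s, in which the tool goes at most 41.7 mm and 7.16 degrees, less where a joint would pass 70% of its speed; a pose out of reach is approached as far as the arm can. A call is refused whole if a number of a shift passes 0.0417 or a number of a turn 7.16, either way. A call with a gripper value outside its range is refused whole. The fingers move at their own pace and stop on an object; "squeeze" is the grip in N (left out, the last holds). Time passes only in rows, so rows that do not move let the fingers close. It gives the time, the measured TCP pose, the force, the opening and the grip force at its end, in the units of the state.
- read_state(): the state, without advancing time (a new reading comes with each control period).
- read_camera(name): name is "scene" or "top" or "wrist"; returns a dict with "pixels" (384x512x3 uint8, red, green, blue), "K" (3x3 intrinsics, pixels), "k1" (the pictures are not rectified: a ray, as slopes to the right and down, at radius r is drawn at 1 + k1 r^2 times it, then the intrinsics apply), "T" (4x4, takes a point from camera to world coordinates); the wrist camera has in their place "mount" (4x4, takes a point from camera to tool coordinates, whose origin is the TCP and whose axes are the flange's). Camera axes: x right, y down, z forward; pixel columns grow to the right and rows downward; lengths in m; the calibration is good to about 2 mm. A picture is of the moment at which its call begins: read the wrist's pose just before it. There is no depth.
- close_job(): hands the job in; it is judged then, once.
The state is a dict: "time_s": time; "qpos": joint angles; "joint_velocities": joint speeds; "tau": joint torques, N m; "position": TCP position; "ee_rot": TCP orientation; "wrist_force": force on the tool from outside, world axes, zero at the start; "wrist_torque": the same for the moment, N m; "grip_width": finger opening in m; "finger_force": force on a finger pad.
Only numpy, scipy, OpenCV 4.12 (cv2) and the standard library are available. Lean on these libraries where they do the work, as an engineer would, in place of code of your own. Each camera call takes 0.05 s, during which the arm holds its last target. There are 200 camera calls.

TASK

Pack the glass vial and the black rubber stopper into the open steel tin so that neither sticks out above its rim; the cork stopper is not needed and stays where it is. Then take the tin's lid by its bar handle, lift it up over the bottle and the flask that stand between, without disturbing them or shifting the tin, and hold it level about 15 mm above the tin's rim, centred on the tin with its sides parallel to the tin's and not touching it, so that the tin can be flushed before it is closed. Finish while still holding the lid there: do not put it down or let go.

Things in the scene. Friction and masses are not known exactly. Their poses are not given: they have to be found in the camera images.
- tin: open rectangular stainless tin, loose, 0.8 kg, outside 125 (x) x 105 (y) x 60 (z) mm, inside 120 x 100 mm, wall 2.5 mm, floor 3 mm thick (57 mm deep inside), standing on the bench to the left or right of the amber bottle and conical flask. Origin: centre of its underside; x along its long side, z up; rim at z = 60 mm
- lid: the tin's stainless lid, loose, 0.25 kg, 135 (x) x 115 (y) mm, plate with a 10 mm skirt that points down (plate's top face at z = 13 mm), bar handle on top; it lies on its skirt on the bench on the other side of that bottle and flask. Origin: centre of the lid at the lower edge of the skirt; x along the long side and along the handle bar, z up. Tin and lid are the same turned half round
- lid_grip (a point): centre of the lid's handle bar: bar 75 mm long along the lid's x, 12 mm wide (y), 12 mm high, centre 36 mm above the lid's origin, on two 8 mm posts 30 mm either side of its centre; axes as the lid's
- vial: clear glass vial with a white screw cap, 18 mm diameter, 49 mm tall, 12 g, standing on the bench. Origin: centre of its underside, z up its axis
- rubber_stopper: black rubber stopper, tapered: 32 mm diameter at the top, narrower at the foot, 24 mm tall, 20 g, standing on its narrow end. Origin: centre of its underside, z up
- cork_stopper: cork stopper, tapered: 24 mm diameter at the top, narrower at the foot, 24 mm tall, 20 g, standing on its narrow end beside the vial and the rubber stopper; leave alone. Origin: centre of its underside, z up
- amber_bottle: amber glass bottle with a black cap, 58 mm diameter, 117 mm tall, standing between tin and lid; leave alone. Origin: centre of its underside
- conical_flask: conical glass flask, 80 mm diameter at the foot, 122 mm tall, standing beside the bottle between tin and lid; leave alone. Origin: centre of its underside
There are look-alikes about, which are no part of the job. There is more than one size of the vial; the job needs the smaller.

How it is judged:
On the way, in this order (a step that is already met when the one before it is completed fails the run):
1. vial and rubber stopper are in the tin, let go, neither above its rim (x of vial in the frame of tin between -0.058 and 0.058 m and y of vial in the frame of tin between -0.048 and 0.048 m and z of vial in the frame of tin between 0 and 0.026 m and contact force between the fingers and vial below 0.1 N and x of rubber_stopper in the frame of tin between -0.058 and 0.058 m and y of rubber_stopper in the frame of tin between -0.048 and 0.048 m and z of rubber_stopper in the frame of tin between 0 and 0.03 m and contact force between the fingers and rubber_stopper below 0.1 N), for 0.2 s.
2. the lid is lifted higher than the bottle and flask (skirt above 125 mm) (height (world z) of lid above 0.125 m and contact force between the fingers and lid above 1 N), for 0.1 s.
At the end, for the whole second after the job is handed in: vial and rubber stopper in the tin, below its rim, let go; lid held still by the fingers, tilt under 0.09 rad, skirt 4 to 30 mm above the rim, centre within 10 mm of the tin's, long sides within 0.10 rad, touching neither tin, contents, bottle nor flask (all of step 1 and z of lid in the frame of tin between 0.064 and 0.09 m and horizontal distance between lid and tin below 0.01 m and angle between the x axis of lid and the x axis of tin, either way round below 0.1 rad and angle between lid's own z axis and vertical below 0.09 rad and linear speed of lid below 0.02 m/s and contact force between the fingers and lid above 1 N and contact force between lid and tin below 0.05 N and contact force between lid and amber_bottle below 0.05 N and contact force between lid and conical_flask below 0.05 N and contact force between lid and vial below 0.05 N and contact force between lid and rubber_stopper below 0.05 N); the arm keeps its last pose, push and grip.
It fails at once if bottle or flask shifted by over 20 mm or knocked over, or cork stopper shifted by over 30 mm (distance of cork_stopper from where it was at the start of the episode above 0.03 m or distance of any of amber_bottle, conical_flask from where it was at the start of the episode above 0.02 m or angle between any of amber_bottle, conical_flask's own z axis and vertical above 0.35 rad).
It fails at once if tin shifted by over 30 mm (distance of tin from where it was at the start of the episode above 0.03 m).
It also fails if it takes over 67 s, if anything falls off the work surface, if the arm or the gripper's body presses on something with over 40 N, if the wrist force passes 120 N, or if a joint passes its speed limit or range.

## Working session

There is one attempt and no reset: what is moved stays moved. The work goes in short steps, Python scripts to look and compute and a tool call to move; the robot and the scene stay as the last step left them, time stands still between calls to the robot, and variables do not carry over. Pictures are saved under pics/ and viewed, at most 10 in all, crops included, and the job is handed in when it is done.

Besides the shell and the picture viewer there is one more tool, called after "Emit:" in YAML: its name, and indented under it one key for each argument. servo_tool: Moves the arm, as the interface text tells. Its arguments: {"type":"object","properties":{"rows":{"type":"array"},"squeeze":{"type":"number"}},"required":["rows"]}

```bash
mkdir -p pics
cat > h.py <<'E'
import numpy as np, cv2, pickle
from scipy.spatial.transform import Rotation as R
from workcell import read_state, read_camera
def snap(name):
    s=read_state(); c=read_camera(name)
    c={k:(np.array(v) if not np.isscalar(v) else v) for k,v in c.items()}
    if 'mount' in c:
        T=np.eye(4);T[:3,:3]=R.from_quat(s['ee_rot']).as_matrix();T[:3,3]=s['position'];c['T']=T@c['mount']
    return c
def ray(c,uv):
    K=c['K'];d=np.linalg.inv(K)@np.array([uv[0],uv[1],1.]);x=d[:2].copy()
    for _ in range(20): x=d[:2]/(1+c['k1']*(x@x))
    v=c['T'][:3,:3]@np.array([x[0],x[1],1.]);return c['T'][:3,3],v/np.linalg.norm(v)
def onz(c,uv,z):
    o,v=ray(c,uv);return o+v*(z-o[2])/v[2]
def two(c1,u1,c2,u2):
    o1,v1=ray(c1,u1);o2,v2=ray(c2,u2)
    A=np.stack([v1,-v2],1);t=np.linalg.lstsq(A,o2-o1,rcond=None)[0]
    p,q=o1+v1*t[0],o2+v2*t[1];return (p+q)/2,np.linalg.norm(p-q)
def proj(c,p):
    q=np.linalg.inv(c['T'])@np.append(p,1);x=q[:2]/q[2];x=x*(1+c['k1']*(x@x));return (c['K']@np.array([*x,1]))[:2]
def save(c,n): cv2.imwrite(f'pics/{n}.png',c['pixels'][:,:,::-1]); pickle.dump(c,open(n+'.pkl','wb'))
def load(n): return pickle.load(open(n+'.pkl','rb'))
E
python3 - <<'E'
from h import *
s=read_state();print(s)
a=snap('scene');b=snap('top');w=snap('wrist')
save(a,'s0');save(b,'t0');save(w,'w0')
for c in(a,b,w):print(c['T'].round(3).tolist(),c['K'][0,0],c['k1'])
print(w['mount'].round(3).tolist())
E
```

```text
{'time_s': 0.0, 'qpos': array([-1.05676383,  0.50183675, -0.42676232,  1.55143642,  0.22083094,
        1.13828843, -0.21029663]), 'joint_velocities': array([ 0.00038219,  0.00123361, -0.00096836,  0.00076892,  0.00161549,
        0.00122679,  0.00052168]), 'tau': array([ 7.18367246e-04, -5.66582572e+01, -5.81566036e+00, -2.79114676e+01,
       -6.85633114e-02,  3.06455407e-02,  1.78143791e-04]), 'position': array([0.16123573, 0.62897482, 0.22568841]), 'ee_rot': array([ 1.25066248e-01,  9.92147933e-01, -9.45685753e-04, -1.32479422e-04]), 'wrist_force': array([0.76036816, 0.32530084, 0.34200785]), 'wrist_torque': array([-0.02678393,  0.04061836,  0.02973408]), 'finger_force': 0.0, 'grip_width': 0.09186378355939805}
[[0.823, -0.398, 0.404, -0.005], [-0.568, -0.574, 0.59, -0.798], [-0.003, -0.716, -0.698, 0.87], [0.0, 0.0, 0.0, 1.0]] 447.4176633962473 -0.043398989559138505
[[-0.027, -0.99, 0.138, 0.283], [-1.0, 0.026, -0.009, -0.122], [0.005, -0.138, -0.99, 1.426], [0.0, 0.0, 0.0, 1.0]] 441.73200863951035 -0.08831338012800131
[[0.25, 0.938, 0.241, 0.095], [0.968, -0.241, -0.064, 0.647], [-0.002, 0.249, -0.968, 0.384], [0.0, 0.0, 0.0, 1.0]] 341.9940476352756 0.007627592452366307
[[-0.002, -0.968, -0.249, 0.068], [1.0, -0.002, -0.0, 0.0], [-0.0, -0.249, 0.968, -0.159], [0.0, 0.0, 0.0, 1.0]]
```

View pics/s0.png

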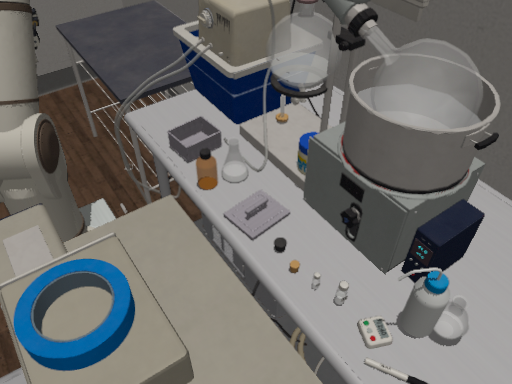

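View pics/t0.png

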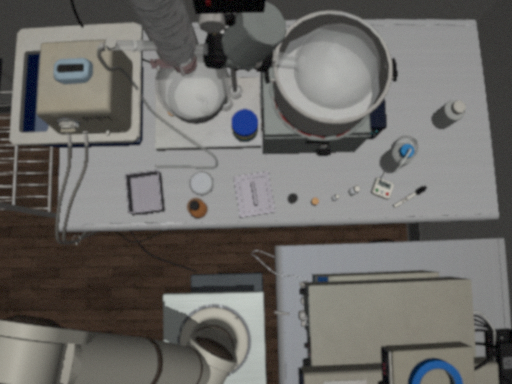

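The scene view shows the tin at (195,140), bottle (206,170), flask (235,165), lid (256,213), rubber (280,244), cork (294,267), small vial (316,281) and big vial (342,292). In the top view they are at tin (146,193), lid (254,193), rubber (293,198), cork (315,201), and vials (335,197) and (354,190).

- **Vial:** the candidates are (316,281), smaller, and (342,292), larger. I choose (316,281).
- **Stopper:** the candidates are black (280,244) and cork (294,267). I choose the black one.
- **Tin:** the bottle cap, tray and blue bath look nothing like it.

Next I check this in a close crop.

Run:
```python
from h import *
a=load('s0');b=load('t0')
ca=cv2.resize(a['pixels'][120:310,160:360],None,fx=3,fy=3,interpolation=2)
cb=cv2.resize(b['pixels'][165:225,120:370],None,fx=3.2,fy=3.2,interpolation=2)
cv2.imwrite('pics/c1.png',ca[:,:,::-1]);cv2.imwrite('pics/c2.png',cb[:,:,::-1])
for n,u,v in [('tin',(195,140),(146,192)),('lidbar',(256,210),(254,192)),('rub',(280,242),(293,198)),('cork',(294,265),(315,201)),('vial',(317,276),(335,197)),('big',(343,287),(354,190)),('cap',(206,154),(196,207))]:
    p,e=two(a,u,b,v);print(n,p.round(3),e.round(4))
```

```text
tin [0.474 0.206 0.026] 0.0049
lidbar [ 0.464 -0.139  0.019] 0.0091
rub [ 0.444 -0.265  0.027] 0.0025
cork [ 0.432 -0.335  0.021] 0.0037
vial [ 0.443 -0.398  0.04 ] 0.0012
big [ 0.463 -0.457  0.053] 0.0029
cap [0.416 0.034 0.113] 0.0018
```

View pics/c1.png

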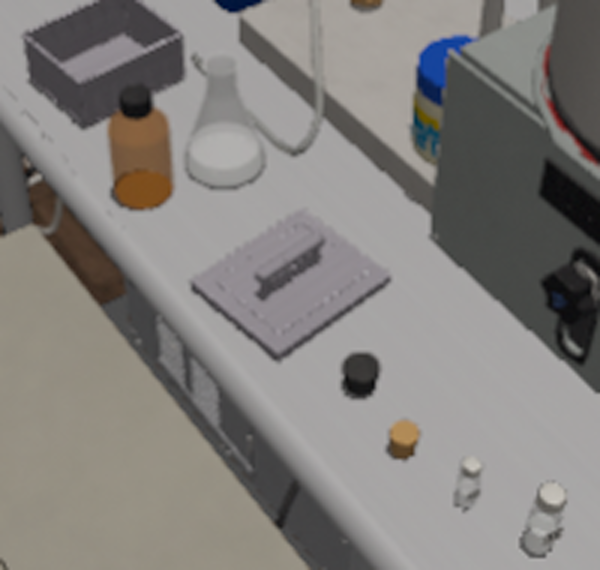

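View pics/c2.png

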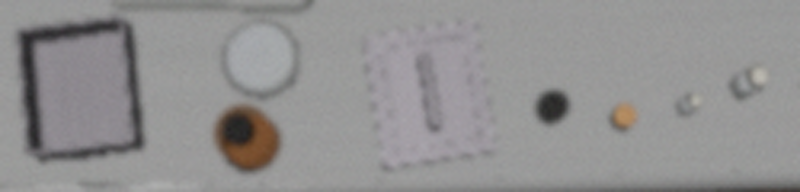

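The crops confirm it: small vial at c1 (470,485), taller vial at (545,518), black stopper at (360,373). The tin's and lid's long sides lie along world x, within a few degrees. I move over with the tool raised, aligning yaw as I go.

Emit:
servo_tool:
  rows:
    - [1,[-0.02,-0.02,-0.003],[0,0,-1.44]]
    - [1,[-0.02,-0.02,-0.003],[0,0,-1.44]]
    - [1,[-0.02,-0.02,-0.003],[0,0,-1.44]]
    - [1,[-0.02,-0.02,-0.003],[0,0,-1.44]]
    - [1,[-0.02,-0.02,-0.003],[0,0,-1.44]]
    - [1,[-0.02,-0.02,-0.003],[0,0,-1.44]]
    - [1,[-0.02,-0.02,-0.003],[0,0,-1.44]]
    - [1,[-0.02,-0.02,-0.003],[0,0,-1.44]]
    - [1,[-0.02,-0.02,-0.003],[0,0,-1.44]]
    - [1,[-0.02,-0.02,-0.003],[0,0,-1.44]]

```text
time_s: 0.98
position: [0.332, 0.4033, 0.2567]
ee_rot: [-0.001, 1.0, -0.0, -0.0]
wrist_force: [-0.5, 0.7, 1.0]
grip_width: 0.0918
finger_force: 0.0
```

Emit:
servo_tool:
  rows:
    - [1,[-0.01,-0.025,-0.001],[0,0,0]]
    - [1,[-0.01,-0.025,-0.001],[0,0,0]]
    - [1,[-0.01,-0.025,-0.001],[0,0,0]]
    - [1,[-0.01,-0.025,-0.001],[0,0,0]]
    - [1,[-0.01,-0.025,-0.001],[0,0,0]]
    - [1,[-0.01,-0.025,-0.001],[0,0,0]]
    - [1,[-0.01,-0.025,-0.001],[0,0,0]]
    - [1,[-0.01,-0.025,-0.001],[0,0,0]]
    - [1,[-0.01,0,-0.001],[0,0,0]]
    - [1,[0,0,0],[0,0,0]]

```text
time_s: 1.82
position: [0.4235, 0.2032, 0.2659]
ee_rot: [0.002, 1.0, 0.0, 0.001]
wrist_force: [1.1, 0.3, -0.1]
grip_width: 0.0916
finger_force: 0.0
```

Run:
```python
from h import *
w=snap('wrist');save(w,'w1');print(w['T'].round(3).tolist())
```

```text
[[0.005, 0.968, 0.251, 0.355], [1.0, -0.005, -0.001, 0.204], [0.001, 0.251, -0.968, 0.424], [0.0, 0.0, 0.0, 1.0]]
```

Emit:
servo_tool:
  rows:
    - [1,[-0.002,-0.035,0],[0,0,0]]
    - [1,[-0.002,-0.035,0],[0,0,0]]
    - [1,[-0.002,-0.035,0],[0,0,0]]
    - [1,[-0.002,-0.035,0],[0,0,0]]
    - [1,[-0.002,-0.035,0],[0,0,0]]
    - [1,[-0.002,-0.035,0],[0,0,0]]
    - [1,[-0.002,-0.035,0],[0,0,0]]
    - [1,[-0.002,-0.035,0],[0,0,0]]
    - [1,[-0.002,0,0],[0,0,0]]
    - [1,[0,0,0],[0,0,0]]

```text
time_s: 2.7
position: [0.44, -0.0754, 0.2655]
ee_rot: [0.001, 1.0, 0.0, -0.0]
wrist_force: [-0.6, 1.3, 0.8]
grip_width: 0.0918
finger_force: 0.0
```

Run:
```python
from h import *
w=snap('wrist');save(w,'w2');print(w['T'].round(3).tolist())
a=cv2.imread('pics/w1.png');b=cv2.imread('pics/w2.png')
cv2.imwrite('pics/w12.png',cv2.resize(np.vstack([a,b]),(400*1,600)))
```

```text
[[0.003, 0.968, 0.249, 0.372], [1.0, -0.003, 0.0, -0.075], [0.001, 0.249, -0.968, 0.424], [0.0, 0.0, 0.0, 1.0]]
```

View pics/w12.png

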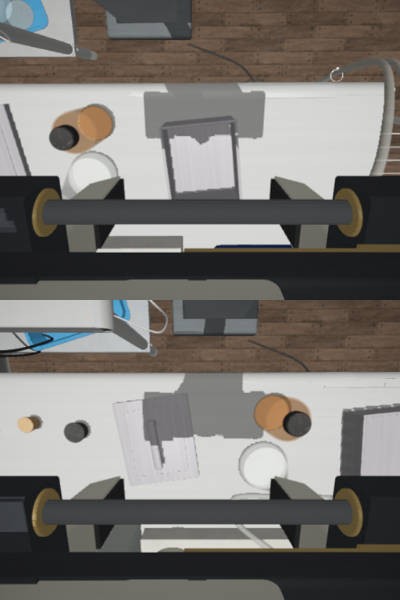

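w1 (upper half of the picture): the tin spans about (165–240,120–200), seen with the gripper in front, and the bottle and flask are at left. w2 (lower half): the lid is at (157,438) with its bar at (155,445), the rubber stopper at (76,431) and the cork at (28,424). I move on toward the vial.

Emit:
servo_tool:
  rows:
    - [1,[0,-0.035,0],[0,0,0]]
    - [1,[0,-0.035,0],[0,0,0]]
    - [1,[0,-0.035,0],[0,0,0]]
    - [1,[0,-0.035,0],[0,0,0]]
    - [1,[0,-0.035,0],[0,0,0]]
    - [1,[0,-0.035,0],[0,0,0]]
    - [1,[0,-0.035,0],[0,0,0]]
    - [1,[0,-0.02,0],[0,0,0]]
    - [1,[0,0,0],[0,0,0]]

```text
time_s: 3.5
position: [0.44, -0.3429, 0.2653]
ee_rot: [0.001, 1.0, -0.001, -0.0]
wrist_force: [-0.1, 0.1, -0.7]
grip_width: 0.0919
finger_force: 0.0
```

Run:
```python
from h import *
w=snap('wrist');save(w,'w3')
a=load('s0');b=load('t0');w2=load('w2')
for z in(0,.03):print('hotplate front',onz(a,(304,198),z).round(3),onz(a,(360,250),z).round(3))
def blob(c,lo,hi,box):
    x0,x1,y0,y1=box;hsv=cv2.cvtColor(c['pixels'],cv2.COLOR_RGB2HSV)[y0:y1,x0:x1]
    m=cv2.inRange(hsv,lo,hi);n,l,s,ce=cv2.connectedComponentsWithStats(m)
    return [(ce[i]+[x0,y0]).round(1).tolist()+[int(s[i,4])]+(s[i,:4]+[x0,y0,0,0]).tolist() for i in range(1,n) if s[i,4]>12]
print('rub',blob(w2,(0,0,0),(180,255,70),(60,130,140,200)),blob(w,(0,0,0),(180,255,70),(220,512,110,200)),blob(b,(0,0,0),(180,255,75),(283,303,185,210)),blob(a,(0,0,0),(180,255,60),(268,292,232,256)))
print('cork',blob(w,(5,80,80),(25,255,255),(100,512,60,210)))
# edges: print vial positions predicted
for n,p in [('vialtop',(.443,-.398,.049)),('vialbot',(.443,-.398,0)),('big',(.463,-.457,.06)),('rub',(.444,-.265,.024))]:print(n,proj(w,p).round(0),proj(w2,p).round(0))
cv2.imwrite('pics/w3c.png',cv2.resize(w['pixels'][60:230,40:440],(800,340))[:,:,::-1])
```

```text
hotplate front [ 0.605 -0.16   0.   ] [ 0.603 -0.38  -0.   ]
hotplate front [ 0.584 -0.182  0.03 ] [ 0.582 -0.395  0.03 ]
rub [[107.0, 164.4, 115, 97, 157, 16, 19]] [[320.6, 168.3, 505, 308, 157, 26, 24]] [[292.2, 198.0, 56, 289, 194, 8, 9]] [[279.8, 244.6, 127, 275, 238, 11, 14]]
cork [[291.1, 78.8, 6724, 100, 60, 366, 32], [478.7, 73.4, 1471, 422, 60, 90, 31], [118.5, 68.9, 17, 111, 68, 15, 2], [184.9, 70.7, 41, 177, 69, 15, 6], [260.5, 159.0, 275, 252, 150, 18, 19]]
vialtop [202. 173.] [-40. 174.]
vialbot [208. 166.] [ -7. 166.]
big [148. 193.] [-99. 194.]
rub [318. 170.] [ 91. 170.]
```

View pics/w3c.png

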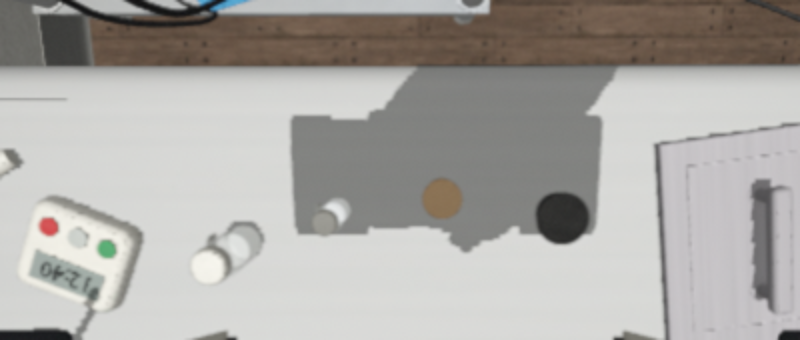

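In the w3 crop (scale 2, offset (40,60)): small vial cap at (325,222), cork (441,198), rubber stopper top (562,217), big vial (210,265), lid edge at right.

Run:
```python
from h import *
a,b,w2,w3=map(load,('s0','t0','w2','w3'))
v=(202.5,171)
print('vial z=.049',onz(w3,v,.049).round(4),'w3+t',two(w3,v,b,(337,196.6)),'w3+s',two(w3,v,a,(316.7,275)))
r=(321,168.5)
print('rub z=.024',onz(w3,r,.024).round(4),onz(w2,(107,165),.024).round(4),two(w3,r,a,(279.8,242)),two(w3,r,b,(292.2,198)))
# refine rub in w2 by a looser local mask
g=cv2.cvtColor(w2['pixels'],cv2.COLOR_RGB2GRAY)[140:195,70:135]
_,m=cv2.threshold(g,120,255,cv2.THRESH_BINARY_INV);n,l,s,c=cv2.connectedComponentsWithStats(m);print([(c[i]+[70,140],s[i]) for i in range(1,n) if s[i,4]>30])
```

```text
vial z=.049 [ 0.4407 -0.3977  0.049 ] w3+t (array([ 0.44005972, -0.39779282,  0.06120635]), np.float64(0.0047196788465672474)) w3+s (array([ 0.44156817, -0.39833378,  0.04641839]), np.float64(0.0007813867860296252))
rub z=.024 [ 0.4428 -0.2611  0.024 ] [ 0.4379 -0.2457  0.024 ] (array([ 0.44334137, -0.26138174,  0.02350036]), np.float64(0.0012124621412413635)) (array([ 0.44341979, -0.26214793,  0.02804691]), np.float64(0.0027191868915026536))
[(array([ 97.61956522, 168.09937888]), array([ 12,  16,  32,  26, 644], dtype=int32))]
```

Vial at (0.441,-0.398), top about 47 mm. Rubber at (0.443,-0.2615), top 23.5 mm. Both match the given sizes, so I go down to the vial.

Emit:
servo_tool:
  rows:
    - [0.43,[0,-0.028,0.01],[0,0,0]]
    - [0.43,[-0.001,-0.027,0.02],[0,0,0]]
    - [0.43,[0,0,0.035],[0,0,0]]
    - [0.43,[0,0,0.035],[0,0,0]]
    - [0.43,[0,0,0.035],[0,0,0]]
    - [0.43,[0,0,0.035],[0,0,0]]
    - [0.43,[0,0,0.025],[0,0,0]]
    - [0.43,[0,0,0],[0,0,0]]
  squeeze: 8

```text
time_s: 4.22
position: [0.4396, -0.388, 0.0649]
ee_rot: [-0.003, 1.0, 0.005, -0.004]
wrist_force: [-0.2, 1.9, 0.1]
grip_width: 0.0432
finger_force: 0.0
```

Run:
```python
from h import *
s=read_state();w=snap('wrist');save(w,'w4');print(s['position'],s['grip_width'])
print(proj(w,(.441,-.398,.049)))
cv2.imwrite('pics/w4c.png',cv2.resize(w['pixels'],(800,600))[:,:,::-1])
```

```text
[ 0.43957965 -0.38802274  0.06490791] 0.043225832538500625
[232.36013398 238.82842529]
```

View pics/w4c.png

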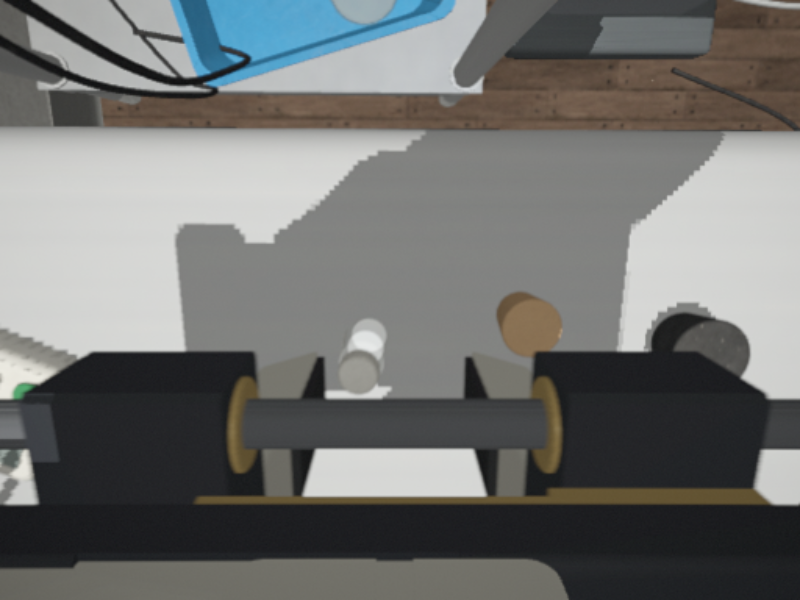

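The cap sits at (230,238) against a predicted (232,239), so the estimate holds. The last rows fell short, so I finish the descent at a slower pace.

Emit:
servo_tool:
  rows:
    - [0.43,[-0.001,-0.01,0.0],[0,0,0]]
    - [0.43,[0,0,0.018],[0,0,0]]
    - [0.43,[0,0,0.018],[0,0,0]]
    - [0.43,[0,0,0.014],[0,0,0]]
    - [0.43,[0,0,0],[0,0,0]]
    - [0.43,[0,0,0],[0,0,0]]

```text
time_s: 4.77
position: [0.4425, -0.4054, 0.0215]
ee_rot: [-0.0, 1.0, -0.0, 0.0]
wrist_force: [0.2, -0.2, -0.1]
grip_width: 0.0393
finger_force: 0.0
```

Emit:
servo_tool:
  rows:
    - [0.43,[0.001,0.007,0.007],[0,0,0]]
    - [0.43,[0,0,0],[0,0,0]]
    - [0,[0,0,0],[0,0,0]]
    - [0,[0,0,0],[0,0,0]]
    - [0,[0,0,0],[0,0,0]]
    - [0,[0,0,0],[0,0,0]]
    - [0,[0,0,0],[0,0,0]]
    - [0,[0,0,0],[0,0,0]]

```text
time_s: 5.43
position: [0.4411, -0.3985, 0.014]
ee_rot: [-0.0, 1.0, -0.0, 0.0]
wrist_force: [0.4, -0.4, 2.5]
grip_width: 0.0165
finger_force: 8.0
```

Emit:
servo_tool:
  rows:
    - [0,[0,0,-0.02],[0,0,0]]
    - [0,[0,0,-0.03],[0,0,0]]
    - [0,[0,0,-0.03],[0,0,0]]
    - [0,[0,0,-0.03],[0,0,0]]
    - [0,[0,0,-0.03],[0,0,0]]
    - [0,[0,0,-0.03],[0,0,0]]
    - [0,[0,0,-0.03],[0,0,0]]
    - [0,[0,0,-0.03],[0,0,0]]
    - [0,[0,0,0],[0,0,0]]

```text
time_s: 6.18
position: [0.4436, -0.401, 0.2506]
ee_rot: [-0.0, 1.0, -0.003, 0.004]
wrist_force: [0.1, -0.5, -0.0]
grip_width: 0.0164
finger_force: 8.0
```

Run:
```python
from h import *
w1,w2=load('w1'),load('w2')
c=np.hstack([cv2.resize(w1['pixels'][140:270,190:330],(420,390),interpolation=2),cv2.resize(w2['pixels'][110:250,120:270],(380,355),interpolation=2)[:355].copy() if 0 else np.vstack([cv2.resize(w2['pixels'][110:250,125:275],(380,355),interpolation=2),np.zeros((35,380,3),np.uint8)])])
cv2.imwrite('pics/tl.png',c[:,:,::-1])
```

```text
(no output)
```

View pics/tl.png

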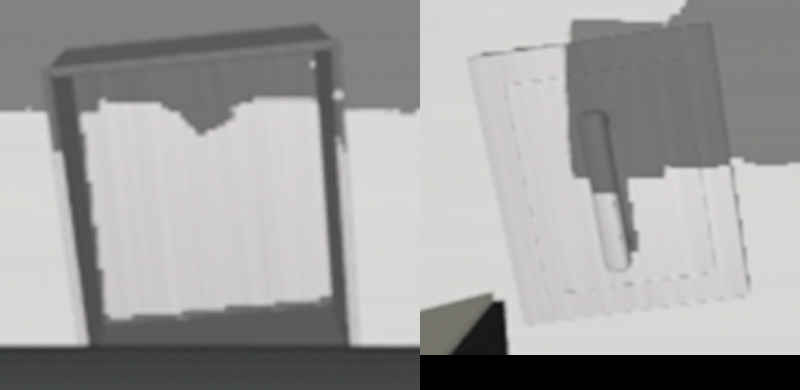

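The tin crop at left (scale 3, offset (190,140)) shows the rim's front corners at (50,70) and (335,42), with side rims down to (88,345) and (351,345). The lid crop at right (scale 2.533, offset (125,110)) has corners (468,58), (712,25), (748,293), (527,323) and bar ends (595,112) and (618,268).

Run:
```python
from h import *
w1,w2,a,b=map(load,('w1','w2','s0','t0'))
f=lambda x,y:(190+x/3-.3,140+y/3-.3)
P=[onz(w1,f(*p),.06)[:2] for p in [(50,70),(335,42),(88,345),(351,345)]]
ang=lambda d:np.degrees(np.arctan2(d[1],d[0]))
print('tin',np.round(P,4).tolist(),'width',np.linalg.norm(P[1]-P[0]),'front normal',ang(P[1]-P[0])-90,'sides',ang(P[2]-P[0]),ang(P[3]-P[1]))
Fl=[onz(w1,f(*p),.003)[:2] for p in [(105,320),(330,297)]];print('floor back',np.round(Fl,4).tolist(),ang(Fl[1]-Fl[0])-90)
g=lambda x,y:(125+(x-420)/2.533-.3,110+y/2.533-.3)
L=[onz(w2,g(*p),.013)[:2] for p in [(468,58),(712,25),(748,293),(527,323)]]
print('lid',np.round(L,4).tolist(),'c',np.mean(L,0).round(4),[round(np.linalg.norm(L[i]-L[i-1]),4) for i in range(4)],ang(L[3]-L[0]),ang(L[2]-L[1]),ang(L[1]-L[0])-90)
B=[onz(w2,g(*p),.042)[:2] for p in [(595,112),(618,268)]];print('bar',np.round(B,4),np.mean(B,0),ang(B[1]-B[0]),np.linalg.norm(B[1]-B[0]))
# tin rim corner height, lid bar: two view with the scene; c1 scale 3 offset (160,120)
s=lambda x,y:(160+x/3-.3,120+y/3-.3)
print('rim corner h',two(w1,f(50,70),a,s(85,124)),'bar near',two(w2,g(595,112),a,s(258,277)),'bar far',two(w2,g(618,268),a,s(320,237)))
for n,u in [('cap top',(196,207))]:print(two(a,(206,154),b,u))
```

```text
tin [[0.4139, 0.1548], [0.4044, 0.2566], [0.5205, 0.1653], [0.5211, 0.2663]] width 0.10222229471125427 front normal 5.324223735166484 sides 5.599584459143377 4.7624442666466145
floor back [[0.5345, 0.1671], [0.5242, 0.2661]] 5.934520287596996
lid [[0.4011, -0.2029], [0.3863, -0.0886], [0.5177, -0.0722], [0.5333, -0.184]] c [ 0.4596 -0.1369] [np.float64(0.1336), np.float64(0.1152), np.float64(0.1324), np.float64(0.1129)] 8.147566947327801 7.15446228280911 7.371674103811813
bar [[ 0.4227 -0.1398]
 [ 0.495  -0.1325]] [ 0.45882512 -0.13611791] 5.793241500650429 0.07266643319404274
rim corner h (array([0.41807511, 0.14918471, 0.01004818]), np.float64(0.007899010236324486)) bar near (array([ 0.42426082, -0.14112867,  0.03609293]), np.float64(0.001705146601182174)) bar far (array([ 0.49639892, -0.1331481 ,  0.03700565]), np.float64(0.0003592381567440515))
(array([0.41618093, 0.0341348 , 0.11322672]), np.float64(0.0018102881351688646))
```

Run:
```python
from h import *
w1,a,b=map(load,('w1','s0','t0'))
s=lambda x,y:(160+x/3-.3,120+y/3-.3)
f=lambda x,y:(190+x/3-.3,140+y/3-.3)
for y in (72,76,80):print('rim corner',two(w1,f(50,70),a,s(83,y)))
for z in(0,.1,.2):print('bath',onz(a,(250,121),z).round(3),onz(b,(141,145),z).round(3),'platform',onz(b,(157,148),z).round(3))
t=np.array([.471,.211]);y=np.radians(5.3);Rm=np.array([[np.cos(y),-np.sin(y)],[np.sin(y),np.cos(y)]])
for q in [(-.0625,-.0525),(-.0625,.0525),(.0625,.0525),(.0625,-.0525)]:
    p=[*(t+Rm@q),.06];print('tin corner',proj(a,p).round(1),proj(b,p).round(1),((proj(w1,p)-[190,140])*3).round(0))
```

```text
rim corner (array([0.41681392, 0.15472275, 0.06848723]), np.float64(0.008757418677104785))
rim corner (array([0.41683835, 0.15434103, 0.06414069]), np.float64(0.007371411572059575))
rim corner (array([0.41686193, 0.15395636, 0.05977843]), np.float64(0.005979475500790175))
bath [0.688 0.224 0.   ] [0.638 0.23  0.   ] platform [0.626 0.176 0.   ]
bath [0.609 0.107 0.1  ] [0.613 0.205 0.1  ] platform [0.602 0.155 0.1  ]
bath [ 0.529 -0.011  0.2  ] [0.588 0.18  0.2  ] platform [0.578 0.134 0.2  ]
tin corner [185.6 147.2] [160.1 210.2] [44. 68.]
tin corner [166.3 130.7] [126.8 214.1] [337.  40.]
tin corner [200.1 115.4] [123.7 174.8] [356. 362.]
tin corner [220.  130.6] [156.5 170.9] [ 86. 386.]
```

Emit:
servo_tool:
  rows:
    - [0,[0,0.03,-0.002],[0,0,0]]
    - [0,[0,0.03,-0.002],[0,0,0]]
    - [0,[0,0.03,-0.002],[0,0,0]]
    - [0,[0,0.03,-0.002],[0,0,0]]
    - [0,[0,0.03,-0.002],[0,0,0]]
    - [0,[0,0.03,-0.002],[0,0,0]]
    - [0,[0,0.03,-0.002],[0,0,0]]
    - [0,[0,0.03,-0.002],[0,0,0]]
    - [0,[0,0.03,-0.002],[0,0,0]]
    - [0,[0,0.03,-0.002],[0,0,0]]

```text
time_s: 7.02
position: [0.4403, -0.0969, 0.2636]
ee_rot: [-0.0, 1.0, 0.0, -0.0]
wrist_force: [0.9, 1.0, 0.2]
grip_width: 0.0168
finger_force: 8.0
```

Emit:
servo_tool:
  rows:
    - [0,[0,0.03,-0.001],[0,0,-0.6]]
    - [0,[0,0.03,-0.001],[0,0,-0.6]]
    - [0,[0,0.03,-0.001],[0,0,-0.6]]
    - [0,[0,0.03,-0.001],[0,0,-0.6]]
    - [0,[0,0.03,-0.001],[0,0,-0.6]]
    - [0,[0,0.03,0],[0,0,-0.6]]
    - [0,[0,0.03,0],[0,0,-0.6]]
    - [0,[0,0.03,0],[0,0,-0.6]]
    - [0,[0,0.03,0],[0,0,-0.5]]
    - [0,[0,0,0],[0,0,0]]

```text
time_s: 7.85
position: [0.4279, 0.1779, 0.2686]
ee_rot: [-0.051, 0.999, 0.002, 0.0]
wrist_force: [-0.2, 0.9, -0.3]
grip_width: 0.0163
finger_force: 8.0
```

Emit:
servo_tool:
  rows:
    - [0,[-0.009,0.014,0],[0,0,0]]
    - [0,[-0.009,0.014,0],[0,0,0]]
    - [0,[0,0,0.025],[0,0,0]]
    - [0,[0,0,0.03],[0,0,0]]
    - [0,[0,0,0.03],[0,0,0]]
    - [0,[0,0,0.03],[0,0,0]]
    - [0,[0,0,0.03],[0,0,0]]
    - [0,[0,0,0.025],[0,0,0]]
    - [0,[0,0,0],[0,0,0]]
    - [0,[0,0,0],[0,0,0]]

```text
time_s: 8.68
position: [0.4433, 0.2002, 0.0977]
ee_rot: [-0.047, 0.999, -0.001, -0.002]
wrist_force: [0.4, -0.4, 0.3]
grip_width: 0.0166
finger_force: 8.0
```

Run:
```python
from h import *
s=read_state();print(s['position'],s['ee_rot'])
w=snap('wrist');save(w,'w5')
t=np.array([.471,.211]);y=np.radians(5.3);Rm=np.array([[np.cos(y),-np.sin(y)],[np.sin(y),np.cos(y)]])
im=w['pixels'].copy()
Q=[(-.0625,-.0525),(-.0625,.0525),(.0625,.0525),(.0625,-.0525)]
pts=np.array([proj(w,[*(t+Rm@q),.06]) for q in Q]);print(pts.round(0).tolist())
cv2.polylines(im,[pts.round().astype(int)],True,(255,0,0),1)
cv2.imwrite('pics/w5c.png',cv2.resize(im[80:300,100:420],(800,550))[:,:,::-1])
```

```text
[0.44334166 0.2002485  0.09765968] [-4.65186428e-02  9.98915526e-01 -6.45247222e-04 -1.83622369e-03]
[[175.0, 168.0], [355.0, 168.0], [342.0, 352.0], [185.0, 352.0]]
```

View pics/w5c.png

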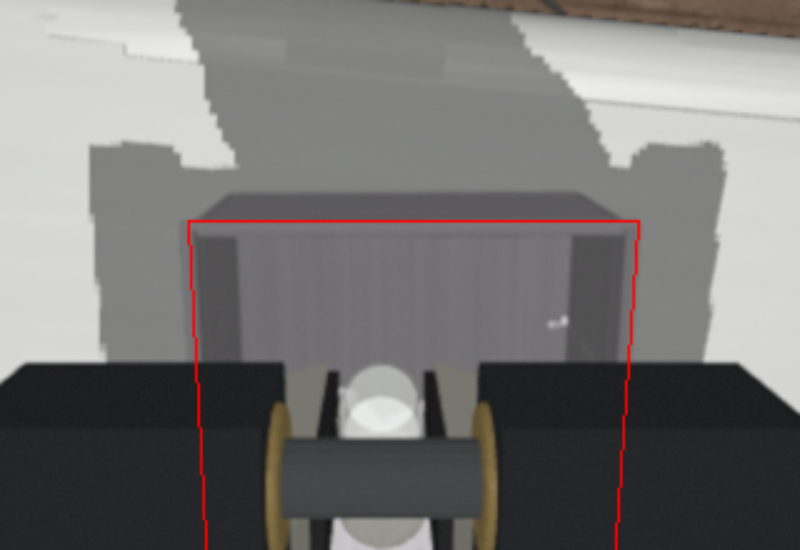

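The red outline of my tin estimate (rim corners at (188,221) and (638,221) in the crop) lies on the rim, so the pose is good. The vial hangs upright in the fingers. I lower it and release.

Emit:
servo_tool:
  rows:
    - [0,[0,0.006,0.018],[0,0,0]]
    - [0,[0,0,0.02],[0,0,0]]
    - [0,[0,0,0.02],[0,0,0]]
    - [0,[0,0,0.015],[0,0,0]]
    - [0,[0,0,0.003],[0,0,0]]
    - [0,[0,0,0],[0,0,0]]
    - [0,[0,0,0],[0,0,0]]

```text
time_s: 9.32
position: [0.4454, 0.2076, 0.0243]
ee_rot: [-0.046, 0.999, 0.001, 0.001]
wrist_force: [0.4, -0.4, 0.1]
grip_width: 0.0165
finger_force: 8.0
```

Emit:
servo_tool:
  rows:
    - [0,[0,0,0.006],[0,0,0]]
    - [0,[0,0,0],[0,0,0]]
    - [0.36,[0,0,0],[0,0,0]]
    - [0.36,[0,0,0],[0,0,0]]
    - [0.36,[0,0,0],[0,0,0]]
    - [0.36,[0,0,-0.015],[0,0,0]]
    - [0.36,[0,0,-0.025],[0,0,0]]
    - [0.36,[0,0,-0.03],[0,0,0]]
    - [0.36,[0,0,-0.03],[0,0,0]]
    - [0.36,[0,0,-0.03],[0,0,0]]

```text
time_s: 10.15
position: [0.4437, 0.2068, 0.148]
ee_rot: [-0.047, 0.999, -0.0, -0.0]
wrist_force: [-0.8, -0.1, -0.5]
grip_width: 0.0329
finger_force: 0.0
```

Emit:
servo_tool:
  rows:
    - [0.5,[0,0,-0.03],[0,0,0]]
    - [0.5,[0,0,-0.03],[0,0,0]]
    - [0.5,[0,0,-0.03],[0,0,0]]
    - [0.5,[0,0,-0.03],[0,0,0]]
    - [0.5,[0,-0.03,0],[0,0,0.7]]
    - [0.5,[0,-0.03,0],[0,0,0.7]]
    - [0.5,[0,-0.03,0],[0,0,0.7]]
    - [0.5,[0,-0.03,0],[0,0,0.7]]
    - [0.5,[0,-0.03,0],[0,0,0.7]]
    - [0.5,[0,-0.03,0],[0,0,0.7]]

```text
time_s: 10.98
position: [0.4551, 0.0259, 0.267]
ee_rot: [-0.01, 1.0, 0.0, 0.0]
wrist_force: [0.5, -1.1, -0.1]
grip_width: 0.0457
finger_force: 0.0
```

Emit:
servo_tool:
  rows:
    - [0.55,[0,-0.03,0],[0,0,0.7]]
    - [0.55,[0,-0.03,0],[0,0,0.5]]
    - [0.55,[0,-0.03,0],[0,0,0]]
    - [0.55,[0,-0.03,0],[0,0,0]]
    - [0.55,[0,-0.03,0],[0,0,0]]
    - [0.55,[0,-0.03,0],[0,0,0]]
    - [0.55,[0,-0.03,0],[0,0,0]]
    - [0.55,[0,-0.03,0],[0,0,0]]
    - [0.55,[0,-0.03,0],[0,0,0]]
    - [0.55,[0,0,0],[0,0,0]]

```text
time_s: 11.82
position: [0.4544, -0.2495, 0.267]
ee_rot: [0.005, 1.0, -0.002, 0.0]
wrist_force: [-0.3, -0.6, 0.3]
grip_width: 0.0503
finger_force: 0.0
```

Emit:
servo_tool:
  rows:
    - [0.55,[0.011,-0.012,0],[0,0,0]]
    - [0.55,[0,0,0.03],[0,0,0]]
    - [0.55,[0,0,0.03],[0,0,0]]
    - [0.55,[0,0,0.03],[0,0,0]]
    - [0.55,[0,0,0.03],[0,0,0]]
    - [0.55,[0,0,0.03],[0,0,0]]
    - [0.55,[0,0,0.03],[0,0,0]]
    - [0.55,[0,0,0.02],[0,0,0]]
    - [0.55,[0,0,0],[0,0,0]]
    - [0.55,[0,0,0],[0,0,0]]

```text
time_s: 12.65
position: [0.444, -0.2541, 0.0661]
ee_rot: [0.001, 1.0, 0.001, -0.001]
wrist_force: [0.7, -0.3, 0.2]
grip_width: 0.0505
finger_force: 0.0
```

Emit:
servo_tool:
  rows:
    - [0.55,[0.001,-0.0075,0.01],[0,0,0]]
    - [0.55,[0,0,0.015],[0,0,0]]
    - [0.55,[0,0,0.015],[0,0,0]]
    - [0.55,[0,0,0.013],[0,0,0]]
    - [0.55,[0,0,0.005],[0,0,0]]
    - [0.55,[0,0,0],[0,0,0]]
    - [0.55,[0,0,0],[0,0,0]]

```text
time_s: 13.23
position: [0.4445, -0.2629, 0.0095]
ee_rot: [0.001, 1.0, -0.0, 0.001]
wrist_force: [-0.0, -0.9, -0.2]
grip_width: 0.0504
finger_force: 0.0
```

Emit:
servo_tool:
  rows:
    - [0.55,[0.001,0.001,0.0045],[0,0,0]]
    - [0.55,[0,0,0],[0,0,0]]
    - [0,[0,0,0],[0,0,0]]
    - [0,[0,0,0],[0,0,0]]
    - [0,[0,0,0],[0,0,0]]
    - [0,[0,0,0],[0,0,0]]
    - [0,[0,0,0],[0,0,0]]
    - [0,[0,0,0],[0,0,0]]
  squeeze: 10

```text
time_s: 13.9
position: [0.4431, -0.2613, 0.0044]
ee_rot: [0.001, 1.0, -0.0, 0.0]
wrist_force: [0.2, -0.3, 2.6]
grip_width: 0.0295
finger_force: 10.0
```

Emit:
servo_tool:
  rows:
    - [0,[0,0,-0.01],[0,0,0]]
    - [0,[0,0,-0.02],[0,0,0]]
    - [0,[0,0,-0.03],[0,0,0]]
    - [0,[0,0,-0.03],[0,0,0]]
    - [0,[0,0,-0.03],[0,0,0]]
    - [0,[0,0,-0.03],[0,0,0]]
    - [0,[0,0,-0.03],[0,0,0]]
    - [0,[0,0,-0.03],[0,0,0]]
    - [0,[0,0,-0.03],[0,0,0]]
    - [0,[0,0,-0.02],[0,0,0]]

```text
time_s: 14.73
position: [0.4433, -0.2616, 0.268]
ee_rot: [0.001, 1.0, -0.001, 0.002]
wrist_force: [1.1, 0.3, -0.3]
grip_width: 0.0298
finger_force: 10.0
```

Emit:
servo_tool:
  rows:
    - [0,[-0.003,0.03,0],[0,0,0]]
    - [0,[-0.003,0.03,0],[0,0,0]]
    - [0,[-0.003,0.03,0],[0,0,0]]
    - [0,[-0.003,0.03,0],[0,0,0]]
    - [0,[-0.003,0.03,0],[0,0,0]]
    - [0,[-0.003,0.03,0],[0,0,0]]
    - [0,[-0.003,0.03,0],[0,0,0]]
    - [0,[-0.003,0.03,0],[0,0,0]]
    - [0,[-0.003,0.03,0],[0,0,-0.5]]
    - [0,[-0.003,0.03,0],[0,0,-0.8]]

```text
time_s: 15.57
position: [0.4725, 0.0401, 0.2649]
ee_rot: [-0.011, 1.0, -0.0, 0.0]
wrist_force: [1.1, -0.3, -0.6]
grip_width: 0.0295
finger_force: 10.0
```

Emit:
servo_tool:
  rows:
    - [0,[-0.005,0.03,0],[0,0,-0.8]]
    - [0,[-0.006,0.03,0],[0,0,-0.8]]
    - [0,[-0.006,0.03,0],[0,0,-0.8]]
    - [0,[-0.006,0.03,0],[0,0,-0.8]]
    - [0,[-0.006,0.03,0],[0,0,-0.8]]
    - [0,[-0.006,0.02,0],[0,0,0]]
    - [0,[0,0,0],[0,0,0]]
    - [0,[0,0,0],[0,0,0]]

```text
time_s: 16.23
position: [0.4981, 0.2116, 0.2644]
ee_rot: [-0.047, 0.999, -0.0, -0.0]
wrist_force: [0.2, -0.3, 0.6]
grip_width: 0.0296
finger_force: 10.0
```

Run:
```python
from h import *
w=snap('wrist');save(w,'w6')
c=proj(w,(.4437,.207,.052));print(c,proj(w,(.4437,.207,.003)),[proj(w,p).round() for p in [(.409,.1535,.06),(.399,.258,.06)]])
g=cv2.cvtColor(w['pixels'],cv2.COLOR_RGB2GRAY);x,y=c.astype(int)
print(cv2.resize(g[y-36:y+36,x-60:x+60],(30,18),interpolation=3))
```

```text
[251.77010754 119.976846  ] [251.80109656 118.47100704] [array([202.,  80.]), array([306.,  80.])]
[[213 212 201 177 171 125 122 122 122 121 122 121 121 120 122 122 122 122
  122 123 123 123 123 123 126 160 187 202 206 213]
 [213 212 194 102  94  94  94  94  94  94  94  94  93  94  93  93  94  94
   95  95  95  95  96  96  94  96 115 154 202 214]
 [213 213 195  93  92 129 111 114 114 114 114 115 115 116 115 115 116 114
  118 117 117 118 118 119 117 120  92 125 201 213]
 [214 213 198  96  98 175 114 117 116 116 116 118 118 119 118 118 118 117
  120 119 119 120 120 122 119 119  83 123 202 214]
 [215 215 198 101 102 206 129 117 116 116 116 118 118 119 118 117 119 117
  120 119 118 120 120 121 119 119  83  92 175 215]
 [214 214 202 104  89 190 155 116 116 115 115 118 118 119 118 117 118 117
  120 119 119 120 120 121 119 118  82  93 160 214]
 [214 214 202 108  87 192 194 117 116 116 115 117 117 118 117 117 118 117
  119 118 118 119 120 120 119 118  82  95 124 196]
 [215 215 203 110  87 197 209 136 116 116 115 117 117 120 129 150 125 116
  119 118 118 119 119 120 118 116  81  96 122 160]
 
[... 549 characters left out ...]
116 116 116 116 117 116
  118 117 116 118 119 118 118 110  80 101 125 129]
 [130 130 123  95  82 111 113 114 115 115 114 117 116 117 116 116 117 116
  117 117 116 118 119 118 118 110  81 103 125 129]
 [131 131 124  96  82 110 113 114 115 115 114 117 116 116 116 116 117 115
  117 116 115 117 119 118 118 108  80 104 126 129]
 [131 131 125  98  81 110 113 114 115 115 114 116 116 116 116 116 117 115
  116 116 116 118 118 118 118 108  80 104 126 129]
 [130 130 125  99  81 109 113 114 114 115 114 117 116 116 116 116 117 116
  116 116 116 118 118 118 118 106  80 106 128 130]
 [130 130 125 100  80 108 113 113 115 114 114 116 115 116 115 115 116 115
  116 116 115 117 118 118 118 105  81 107 129 131]]
```

Emit:
servo_tool:
  rows:
    - [0,[0.001,0.001,0.02],[0,0,0]]
    - [0,[0,0,0.03],[0,0,0]]
    - [0,[0,0,0.03],[0,0,0]]
    - [0,[0,0,0.03],[0,0,0]]
    - [0,[0,0,0.03],[0,0,0]]
    - [0,[0,0,0.03],[0,0,0]]
    - [0,[0,0,0],[0,0,0]]
    - [0,[0,0,0],[0,0,0]]

```text
time_s: 16.95
position: [0.4964, 0.2092, 0.0934]
ee_rot: [-0.045, 0.999, -0.001, -0.002]
wrist_force: [0.9, 0.9, 0.8]
grip_width: 0.0298
finger_force: 10.0
```

The vial stands where I placed it (round blob at the predicted pixel). I lower the stopper.

Emit:
servo_tool:
  rows:
    - [0,[0,0.003,0.015],[0,0,0]]
    - [0,[0,0,0.02],[0,0,0]]
    - [0,[0,0,0.02],[0,0,0]]
    - [0,[0,0,0.018],[0,0,0]]
    - [0,[0,0,0.006],[0,0,0]]
    - [0,[0,0,0],[0,0,0]]
    - [0,[0,0,0],[0,0,0]]

```text
time_s: 17.53
position: [0.4987, 0.2147, 0.017]
ee_rot: [-0.045, 0.999, 0.0, 0.001]
wrist_force: [1.3, 0.3, 0.2]
grip_width: 0.0296
finger_force: 10.0
```

Emit:
servo_tool:
  rows:
    - [0,[0.001,-0.001,0.006],[0,0,0]]
    - [0,[0,0,0],[0,0,0]]
    - [0.48,[0,0,0],[0,0,0]]
    - [0.48,[0,0,0],[0,0,0]]
    - [0.48,[0,0,0],[0,0,0]]
    - [0.48,[0,0,-0.01],[0,0,0]]
    - [0.48,[0,0,-0.02],[0,0,0]]
    - [0.48,[0,0,-0.03],[0,0,0]]
    - [0.48,[0,0,-0.03],[0,0,0]]
    - [0.48,[0,0,-0.03],[0,0,0]]

```text
time_s: 18.37
position: [0.496, 0.2134, 0.1311]
ee_rot: [-0.046, 0.999, 0.0, -0.0]
wrist_force: [0.0, 0.1, 0.6]
grip_width: 0.0438
finger_force: 0.0
```

Emit:
servo_tool:
  rows:
    - [0.48,[0,0,-0.03],[0,0,0]]
    - [0.48,[0,0,-0.03],[0,0,0]]
    - [0.48,[0,0,-0.03],[0,0,0]]
    - [0.48,[0,0,-0.03],[0,0,0]]
    - [0.48,[0,0,-0.02],[0,0,0]]
    - [0.48,[0,0,0],[0,0,0]]

```text
time_s: 18.87
position: [0.4989, 0.2147, 0.2754]
ee_rot: [-0.046, 0.999, 0.002, 0.004]
wrist_force: [0.6, -0.6, 0.4]
grip_width: 0.0443
finger_force: 0.0
```

Run:
```python
from h import *
s=read_state();print(s['position'],s['ee_rot'])
w=snap('wrist');save(w,'w7')
print([proj(w,p).round() for p in [(.4437,.207,.052),(.498,.2137,.027),(.409,.1535,.06),(.399,.258,.06)]])
g=cv2.cvtColor(w['pixels'],cv2.COLOR_RGB2GRAY)
for n,p in [('v',(.4437,.207,.052)),('r',(.498,.2137,.027))]:
    x,y=proj(w,p).astype(int);print(n,cv2.resize(g[y-28:y+28,x-28:x+28],(14,14),interpolation=3))
```

```text
[0.49887925 0.21471129 0.27537978] [-0.04569791  0.9989438   0.00170269  0.00448136]
[array([248., 117.]), array([250., 163.]), array([200.,  78.]), array([301.,  77.])]
v [[112 112 112 114 114 115 114 114 115 114 117 116 116 117]
 [116 116 116 118 117 119 118 117 118 117 120 119 118 120]
 [116 115 115 117 118 118 118 117 118 116 120 118 118 120]
 [116 115 115 117 117 118 117 117 118 116 119 118 118 119]
 [115 115 115 117 117 118 117 116 118 116 119 118 118 119]
 [124 115 114 117 116 119 132 151 129 116 119 117 118 119]
 [157 115 114 116 116 136 151 155 173 116 118 117 117 118]
 [124 115 114 117 116 141 153 153 165 117 118 117 117 119]
 [115 115 114 116 116 125 148 147 134 116 118 117 117 118]
 [115 115 114 116 116 116 119 120 117 116 118 117 116 118]
 [115 115 114 116 116 116 116 116 117 116 117 116 116 118]
 [115 114 114 116 116 116 115 116 116 115 117 116 116 118]
 [115 114 114 116 116 116 115 116 116 115 116 116 116 118]
 [115 114 114 116 116 116 115 116 116 115 116 116 116 118]]
r [[114 114 114 116 116 115 116 116 115 116 117 115 117 118]
 [114 114 114 117 116 116 116 116 116 116 117 115 117 118]
 [114 114 114 116 115 115 116 116 116 116 117 115 117 118]
 [114 115 114 116 115 112  99  98 111 115 117 115 116 118]
 [114 114 114 117 103  59  47  47  53  95 117 115 116 118]
 [114 114 114 115  61  49  47  48  45  51 111 115 116 118]
 [114 114 114 107  49  49  48  46  47  48  97 115 116 118]
 [114 114 114 108  48  48  48  48  50  48  98 114 116 118]
 [114 114 114 116  65  46  45  45  47  57 113 114 118 131]
 [116 115 114 120 112  95  54  47  59 103 166 168 197 212]
 [204 202 190 197 205 209 184 116 121 154 208 209 212 214]
 [211 210 210 214 212 210 211 195 207 210 212 209 212 214]
 [155 158 170 182 155 156 168 169 152 154 166 174 149 158]
 [ 93  92  92  95  94  92  92  94  94  92  92  95  93  92]]
```

Both pieces stand in the tin at the places I planned. Now the lid, taking centre (0.460,-0.137), yaw about 7.2° and bar height 36 mm as measured.

Emit:
servo_tool:
  rows:
    - [0.48,[0.007,-0.035,0],[0,0,-0.2]]
    - [0.48,[0.007,-0.035,0],[0,0,-0.2]]
    - [0.48,[0.007,-0.035,0],[0,0,-0.2]]
    - [0.48,[0.007,-0.035,0],[0,0,-0.2]]
    - [0.48,[0.007,-0.035,0],[0,0,-0.2]]
    - [0.48,[0.007,-0.035,0],[0,0,-0.2]]
    - [0.48,[0.007,-0.035,0],[0,0,-0.2]]
    - [0.48,[0.007,-0.035,0],[0,0,-0.2]]
    - [0.48,[0.007,-0.035,0],[0,0,-0.2]]
    - [0.48,[0.007,-0.035,0],[0,0,-0.2]]

```text
time_s: 19.75
position: [0.4627, -0.1435, 0.2683]
ee_rot: [-0.063, 0.998, 0.0, -0.001]
wrist_force: [1.1, 0.7, -0.5]
grip_width: 0.044
finger_force: 0.0
```

Emit:
servo_tool:
  rows:
    - [0.48,[0,0,0],[0,0,0]]
    - [0.48,[0,0,0],[0,0,0]]

```text
time_s: 19.92
position: [0.4628, -0.1441, 0.2682]
ee_rot: [-0.061, 0.998, 0.0, -0.001]
wrist_force: [0.3, 0.0, -0.2]
grip_width: 0.0441
finger_force: 0.0
```

Emit:
servo_tool:
  rows:
    - [0.48,[0.002,0.007,0.018],[0,0,0]]
    - [0.48,[0,0,0.03],[0,0,0]]
    - [0.48,[0,0,0.03],[0,0,0]]
    - [0.48,[0,0,0.03],[0,0,0]]
    - [0.48,[0,0,0.03],[0,0,0]]
    - [0.48,[0,0,0.03],[0,0,0]]
    - [0.48,[0,0,0.03],[0,0,0]]
    - [0.48,[0,0,0],[0,0,0]]
    - [0.48,[0,0,0],[0,0,0]]
    - [0.48,[0,0,0],[0,0,0]]

```text
time_s: 20.75
position: [0.462, -0.1346, 0.0721]
ee_rot: [-0.064, 0.998, 0.0, 0.0]
wrist_force: [0.1, -0.1, 0.6]
grip_width: 0.044
finger_force: 0.0
```

Run:
```python
from h import *
s=read_state();print(s['position'],s['ee_rot'])
w=snap('wrist');save(w,'w8');im=w['pixels'].copy()
t=np.array([.460,-.1368]);y=np.radians(7.2);Rm=np.array([[np.cos(y),-np.sin(y)],[np.sin(y),np.cos(y)]])
for hx,hy,z in((.0675,.0575,.013),(.0375,.006,.042)):
    pts=np.array([proj(w,[*(t+Rm@q),z]) for q in [(-hx,-hy),(-hx,hy),(hx,hy),(hx,-hy)]])
    cv2.polylines(im,[pts.round().astype(int)],True,(255,0,0),1);print(pts.round(1).tolist())
g=cv2.cvtColor(w['pixels'],cv2.COLOR_RGB2GRAY)
print(g[pts[0,1].astype(int)-14:pts[0,1].astype(int)+22:3, 215:300:3])
cv2.imwrite('pics/w8c.png',im[:,:,::-1])
```

```text
[ 0.46200064 -0.13458184  0.07211153] [-6.36968598e-02  9.97969241e-01  1.53286500e-04  2.83046207e-04]
[[154.0, 103.7], [341.2, 103.8], [328.8, 299.7], [167.6, 299.7]]
[[236.4, 159.4], [258.0, 159.4], [257.5, 281.7], [237.8, 281.7]]
[[114 116 117 117 116 116 113 115 115 117 119 118 118 118 118 117 117 116
  118 118 117 118 116 117 116 118 119 118 115]
 [115 116 116 116 116 116 114 115 115 116 118 117 118 118 116 118 117 118
  118 118 118 119 117 117 116 117 121 119 115]
 [114 116 116 117 115 116 112 116 114 116 118 117 117 118 117 116 117 117
  117 118 117 118 117 118 115 118 118 119 116]
 [114 115 117 118 116 117 114 116 114 117 115 116 116 117 118 118 116 117
  117 119 116 117 116 117 115 118 120 119 116]
 [115 115 117 116 115 116 114 113 110 111 111 109 114 118 117 118 118 116
  117 119 118 119 117 117 116 119 118 118 115]
 [115 114 116 116 115 116 113  94 100 100 100 101  94 108 117 118 116 117
  117 118 117 118 117 117 116 118 120 117 116]
 [114 115 115 117 115 116 108 106 110 110 113 113 110 100 118 117 118 117
  116 118 117 119 116 116 116 119 120 118 117]
 [114 115 116 118 116 117 104 107 115 114 114 116 111 102 118 117 117 117
  118 119 118 118 117 117 116 119 120 117 115]
 [115 115 116 117 115 116 105 108 115 113 115 117 109 100 118 117 118 118
  118 119 117 118 118 117 116 119 118 116 115]
 [116 115 117 117 115 117 105 107 114 113 116 117 109 102 117 117 118 117
  116 118 117 118 117 117 116 119 119 117 115]
 [115 114 116 116 116 117 106 107 113 114 114 116 109 102 119 117 117 118
  116 118 118 118 117 118 116 119 119 118 117]
 [115 114 116 116 116 116 106 108 113 114 115 116 109 102 117 118 117 117
  118 119 118 118 117 116 116 119 119 117 115]]
```

The measured bar (columns 233–254, front end at row 159) agrees with the outline within 2 mm and runs parallel to the tool. I go down and grip.

Emit:
servo_tool:
  rows:
    - [0.48,[0.002,-0.003,0.01],[0,0,0]]
    - [0.48,[0,0,0.015],[0,0,0]]
    - [0.48,[0,0,0.015],[0,0,0]]
    - [0.48,[0,0,0.008],[0,0,0]]
    - [0.48,[0,0,0],[0,0,0]]
    - [0.48,[0,0,0],[0,0,0]]

```text
time_s: 21.3
position: [0.4598, -0.1388, 0.0235]
ee_rot: [-0.063, 0.998, -0.0, 0.0]
wrist_force: [-0.0, -0.7, 0.1]
grip_width: 0.044
finger_force: 0.0
```

Emit:
servo_tool:
  rows:
    - [0.48,[0,0,0.005],[0,0,0]]
    - [0.48,[0,0,0],[0,0,0]]
    - [0,[0,0,0],[0,0,0]]
    - [0,[0,0,0],[0,0,0]]
    - [0,[0,0,0],[0,0,0]]
    - [0,[0,0,0],[0,0,0]]
    - [0,[0,0,0],[0,0,0]]
    - [0,[0,0,0],[0,0,0]]
    - [0,[0,0,0],[0,0,0]]
  squeeze: 30

```text
time_s: 22.05
position: [0.4598, -0.1387, 0.0183]
ee_rot: [-0.063, 0.998, -0.0, 0.0]
wrist_force: [-0.4, -0.0, 1.1]
grip_width: 0.0117
finger_force: 30.0
```

Emit:
servo_tool:
  rows:
    - [0,[0,0,-0.01],[0,0,0]]
    - [0,[0,0,-0.02],[0,0,0]]
    - [0,[0,0,-0.03],[0,0,0]]
    - [0,[0,0,-0.03],[0,0,0]]
    - [0,[0,0,-0.03],[0,0,0]]
    - [0,[0,0,-0.03],[0,0,0]]
    - [0,[0,0,-0.03],[0,0,0]]
    - [0,[0,0,-0.03],[0,0,0]]
    - [0,[0,0,-0.02],[0,0,0]]
    - [0,[0,0,0],[0,0,0]]

```text
time_s: 22.88
position: [0.4622, -0.1393, 0.2533]
ee_rot: [-0.063, 0.998, -0.001, 0.004]
wrist_force: [0.1, 0.0, -1.0]
grip_width: 0.012
finger_force: 30.0
```

The lid is held (12 mm bar width, skirt at about 235 mm). I carry it over gently.

Emit:
servo_tool:
  rows:
    - [0,[-0.002,0.012,0],[0,0,0]]
    - [0,[-0.004,0.025,0],[0,0,0.2]]
    - [0,[-0.004,0.025,0],[0,0,0.2]]
    - [0,[-0.004,0.025,0],[0,0,0.2]]
    - [0,[-0.004,0.025,0],[0,0,0.2]]
    - [0,[-0.004,0.025,0],[0,0,0.2]]
    - [0,[-0.004,0.025,0],[0,0,0.2]]
    - [0,[-0.004,0.025,0],[0,0,0.2]]
    - [0,[-0.004,0.025,0],[0,0,0.2]]
    - [0,[-0.004,0.025,0],[0,0,0.2]]

```text
time_s: 23.72
position: [0.4695, 0.102, 0.2472]
ee_rot: [-0.047, 0.999, -0.0, -0.001]
wrist_force: [-0.3, 1.3, -2.2]
grip_width: 0.0114
finger_force: 30.0
```

Emit:
servo_tool:
  rows:
    - [0,[-0.004,0.025,0],[0,0,0.1]]
    - [0,[-0.004,0.025,0],[0,0,0]]
    - [0,[-0.004,0.025,0],[0,0,0]]
    - [0,[-0.003,0.018,0],[0,0,0]]
    - [0,[0,0.01,0],[0,0,0]]
    - [0,[0,0,0],[0,0,0]]
    - [0,[0,0,0],[0,0,0]]
    - [0,[0,0,0],[0,0,0]]

```text
time_s: 24.38
position: [0.4759, 0.2031, 0.2477]
ee_rot: [-0.046, 0.999, -0.001, -0.001]
wrist_force: [0.9, -0.4, -2.0]
grip_width: 0.0117
finger_force: 30.0
```

Run:
```python
from h import *
s=read_state();print(s['position'],s['ee_rot'],s['finger_force'])
y=np.radians(5.3);Rm=np.array([[np.cos(y),-np.sin(y)],[np.sin(y),np.cos(y)]])
d=np.array([.471,.211])-s['position'][:2];M=R.from_quat(s['ee_rot']).as_matrix()
print('tool shift',(M.T@[*d,0]).round(4),'yaw',np.degrees(np.arctan2(M[1,1],M[0,1]))-90,'tilt',np.degrees(np.arccos(-M[2,2])))
```

```text
[0.47591221 0.20312673 0.2477215 ] [-4.56198266e-02  9.98958495e-01 -7.05757197e-04 -5.08396728e-04] 29.984333217144012
tool shift [ 0.0042  0.0083 -0.    ] yaw 5.229506198323563 tilt 0.09967230483236172
```

Emit:
servo_tool:
  rows:
    - [0,[0.002,0.004,0],[0,0,0]]
    - [0,[0.002,0.004,0.01],[0,0,0]]
    - [0,[0,0,0.02],[0,0,0]]
    - [0,[0,0,0.02],[0,0,0]]
    - [0,[0,0,0.02],[0,0,0]]
    - [0,[0,0,0.02],[0,0,0]]
    - [0,[0,0,0.02],[0,0,0]]
    - [0,[0,0,0.015],[0,0,0]]
    - [0,[0,0,0],[0,0,0]]
    - [0,[0,0,0],[0,0,0]]

```text
time_s: 25.22
position: [0.4703, 0.2121, 0.1223]
ee_rot: [-0.046, 0.999, -0.0, -0.001]
wrist_force: [-0.6, -0.1, -1.0]
grip_width: 0.0122
finger_force: 30.0
```

Run:
```python
from h import *
s=read_state();print(s['position'],s['ee_rot'],s['finger_force'])
w=snap('wrist');save(w,'w9');a=snap('scene');save(a,'s9')
im=w['pixels'].copy();ims=a['pixels'].copy()
def draw(im,c,t,yd,hx,hy,z,col):
    y=np.radians(yd);Rm=np.array([[np.cos(y),-np.sin(y)],[np.sin(y),np.cos(y)]])
    pts=np.array([proj(c,[*(t+Rm@q),z]) for q in [(-hx,-hy),(-hx,hy),(hx,hy),(hx,-hy)]])
    cv2.polylines(im,[np.round(pts*8).astype(int)],True,col,1,cv2.LINE_AA,3);return pts
zl=s['position'][2]-.0183
for i,c in((im,w),(ims,a)):
    print(draw(i,c,s['position'][:2],5.2,.0675,.0575,zl+.013,(255,0,0)).round(1).tolist())
    draw(i,c,np.array([.471,.211]),5.3,.0625,.0525,.06,(0,255,0))
c=np.hstack([cv2.resize(im[60:300,100:400],(450,360),interpolation=2),cv2.resize(ims[90:210,145:255],(330,360),interpolation=2)])
cv2.imwrite('pics/fin.png',c[:,:,::-1])
```

```text
[0.47034134 0.21211419 0.12225988] [-4.63484385e-02  9.98924495e-01 -4.35973428e-04 -1.21899335e-03] 29.984478056430817
[[126.8, 107.9], [374.5, 108.0], [353.2, 356.1], [148.3, 356.0]]
[[182.5, 132.7], [161.0, 114.8], [198.6, 98.6], [221.0, 114.9]]
```

View pics/fin.png

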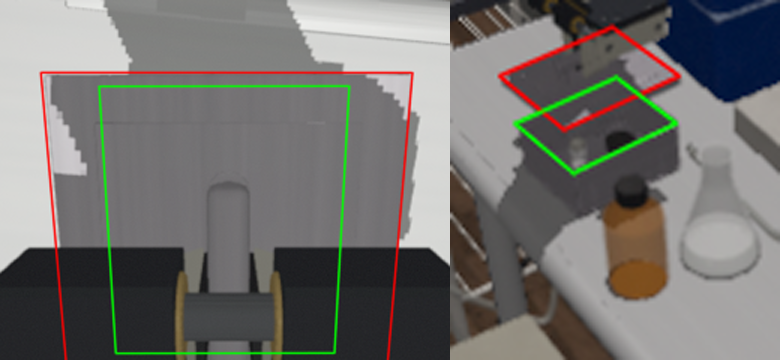

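In the final picture the lid plate matches the predicted red outline, with its front edge at row 74 against 72 and its sides within 2 mm. The green tin outline still sits on the rim at right, around (515–680,78–173). The vial (577,150) and stopper (620,140) are inside, and the bottle and flask are undisturbed. I lower the lid the last 29 mm.

Emit:
servo_tool:
  rows:
    - [0,[0,-0.001,0.006],[0,0,0]]
    - [0,[0,0,0.008],[0,0,0]]
    - [0,[0,0,0.008],[0,0,0]]
    - [0,[0,0,0.006],[0,0,0]]
    - [0,[0,0,0],[0,0,0]]
    - [0,[0,0,0],[0,0,0]]
    - [0,[0,0,0],[0,0,0]]
    - [0,[0,0,0],[0,0,0]]

```text
time_s: 25.98
position: [0.4717, 0.2119, 0.0954]
ee_rot: [-0.047, 0.999, 0.0, 0.0]
wrist_force: [-0.3, 0.3, -1.2]
grip_width: 0.0115
finger_force: 30.0
```

Emit:
servo_tool:
  rows:
    - [0,[0,-0.001,0.002],[0,0,0]]
    - [0,[0,0,0],[0,0,0]]
    - [0,[0,0,0],[0,0,0]]
    - [0,[0,0,0],[0,0,0]]
    - [0,[0,0,0],[0,0,0]]

```text
time_s: 26.4
position: [0.4716, 0.2107, 0.0933]
ee_rot: [-0.047, 0.999, 0.0, 0.0]
wrist_force: [0.3, -0.1, -1.6]
grip_width: 0.012
finger_force: 30.0
```

Run:
```python
from h import *
from workcell import close_job
s=read_state();print(s['position'],s['ee_rot'],s['finger_force'],abs(s['joint_velocities']).max())
if abs(s['position'][2]-.0935)<.006 and s['finger_force']>20: print(close_job())
```

```text
[0.4715896  0.2107477  0.09329086] [-4.65066983e-02  9.98917974e-01  6.54428126e-05  6.02459124e-05] 29.98451828956604 0.0012430511004722176
the job is handed in; nothing more can be done
None
```

The job is handed in at 26.4 s: the vial and rubber stopper are in the tin, and the lid is held level and centred about 15 mm above its rim; no verdict was returned.

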